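Load a setting ring and hold the sensor feed at the third click

TASK

Lift the steel setting ring up off the post of its stand and set it down flat over the locating pin on the gauging fixture, before you touch the lever. Then advance the red-knobbed ratchet lever from rest through exactly three clicks, felt as the pawl passes over the teeth, never passing a fourth tooth, and finish still holding the lever there: it springs back if let go. Leave the other things on the surface plate where they are.

Things in the scene. Friction and masses are not known exactly. Their poses are not given: they have to be found in the camera images.
- setting_ring: Steel setting ring gauge with knurled rim, 54 mm outside diameter, 18 mm high, hole about 20 mm, 0.16 kg, loose. Origin at the centre of its underside, z along its axis (up). At the start it hangs level on the post of the ring stand, resting on the shoulder.
- ring_stand: Aluminium stand, fixed, left or right of the fixture. Origin: centre of its underside on the surface. Round foot of 68 mm diameter, up to 14 mm high; 28 mm column up to a shoulder at 60 mm height; from there a steel post of 12 mm diameter up to 90 mm height.
- fixture: Fixed gauging fixture: bed 130 (its x) by 250 mm (y), top 12 mm high. Origin: centre of the underside; at yaw 0 x points away from the robot, y left. Locating pin at its -y end, grey 84 mm drum with toothed plate and lever at (12, 55) mm. A black sensor head (top 32 mm high) between them starts 15 mm from the seated ring's rim and never reaches it. Grip the ring at its fixture +x and -x sides.
- nest (a point): Centre of the ring seat, a raised 48 mm disc; this point lies on its top, 14 mm above the surface, where the centre of the ring's underside belongs. The locating pin here is 13 mm in diameter, 12 mm above the seat, with a tapered tip (about 3 mm play all round in the ring's hole).
- feed_lever: Ratchet lever on a vertical axis. Origin on the axis, 41.5 mm above the surface; z up, x along the arm to the knob, so its yaw is the lever angle. Its rest stop is 2.618 rad counter-clockwise from the fixture's x; it advances counter-clockwise from above, up to 1.4 rad. A spring pulls the knob back with 6.4 to 9.2 N and returns the lever when let go.
- grip (a point): Centre of the red knob at the lever's end, 100 mm from the lever's axis: an upright round grip of 22 mm diameter, from 64 to 104 mm above the surface, on a 10 mm stem. The lever arm's top under it is 55 mm above the surface.
- pointer (a point): Point on the lever's underside, 50 mm from its axis, beside the sprung pawl. At each tooth the force at the knob swells by 2 to 3 N over the spring's, then falls by 4 to 6 N as the tooth is passed (the click). Free travel to the first tooth's crest is 0.15 to 0.40 rad, different every time; crests follow every 0.22 rad (22 mm at the knob).
- third_gap (a point): Middle of the gap between the third and fourth tooth of the fixed brass plate under the lever, 50 mm from the lever's axis, 32 mm above the surface. x points outward, y the way the lever advances. The pointer stands above it when three clicks are made; the crests of the third and fourth tooth lie 5.5 mm before and after it.
- dial_base: Bystander: magnetic base, grey 64x45 mm block with a short post, 108 mm high, loose; stands on the side of the fixture where the ring stand is not. Origin at the centre of its underside.
- stylus_case: Bystander: flat black box with clear lid, 60x90x22 mm, loose. Origin at the centre of its underside.
- block: Bystander: steel gauge block 30x9x25 mm, loose. Origin at the centre of its underside.

How it is judged:
On the way, in this order (a step that is already met when the one before it is completed fails the run):
1. the ring is lifted clear of the post, with the lever still at rest (z of setting_ring in the frame of ring_stand above 0.092 m and distance of grip from where it was at the start of the episode below 0.02 m), for 0.1 s.
2. the ring is seated over the locating pin and let go, with the lever still at rest (horizontal distance between setting_ring and nest below 0.006 m and z of setting_ring in the frame of nest below 0.003 m and angle between setting_ring's own z axis and vertical below 0.08 rad and contact force between the fingers and setting_ring below 0.1 N and distance of grip from where it was at the start of the episode below 0.02 m), for 0.2 s.
At the end, for the whole second after the job is handed in: Ring flat on its seat over the pin (centre within 6 mm, underside within 3 mm, tilt under 0.08 rad), untouched; lever still, between third and fourth tooth (pointer within 4.5 mm of the gap's middle along y of third_gap), the fingers pressing on it with over 0.8 N (horizontal distance between setting_ring and nest below 0.006 m and z of setting_ring in the frame of nest below 0.003 m and angle between setting_ring's own z axis and vertical below 0.08 rad and y of pointer in the frame of third_gap between -0.0045 and 0.0045 m and contact force between the fingers and feed_lever above 0.8 N and angular speed of feed_lever below 0.1 rad/s and contact force between the arm and setting_ring below 0.1 N); the arm keeps its last pose, push and grip.
It fails at once if the lever passes the fourth tooth (y of pointer in the frame of third_gap above 0.0055 m).
It fails at once if a bystander is disturbed (moved by more than 20 mm) (distance of any of dial_base, stylus_case, block from where it was at the start of the episode above 0.02 m).
It also fails if it takes over 72 s, if anything falls off the work surface, if the arm or the gripper's body presses on something with over 40 N, if the wrist force passes 120 N, or if a joint passes its speed limit or range.

ROBOT

A 6-joint arm with a two-finger parallel gripper is mounted at the origin on a cart in front of the work surface, level with it; the furniture and walls round the work are solid. World frame = base frame: x ahead of the robot, y to its left, z up, the work surface at z = 0. Lengths are in m, angles in rad, forces in N, time in s.
With the tool pointing down it reaches from about 0.225 to 0.875 m from the base axis. Payload 3.4 kg.
Tool frame: the origin (TCP) lies midway between the tips of the shut fingers; the grasp point (between the pads) lies 19 mm behind it (pinch_z is the distance from the TCP to the grasp point, in m); z points along the fingers, y is the line along which they close (so a half turn about z gives the same grasp; the last joint's range is limited). The gripper opens to 85 mm and grips with 20 to 120 N. Pads are 22 mm wide; open, the fingers measure 114 mm over their backs; the gripper's body (76 mm by 85 mm) begins 54 mm behind the grasp point. The pads swing forward as they close: fully open they stand 13 mm farther back than shut.
Start: joints at [-1.28, 0.276, 1.505, -0, 1.361, -0.121], TCP at [0.23, -0.527, 0.231] pointing down, gripper open.
Joint ranges: [-2.89, 2.89], [-0.75, 2.08], [0.22, 2.7], [-1.18, 4.32], [0.11, 2.71], [-2.7, 2.7]. Speed limits (rad/s): [2.57, 2.57, 3.14, 3.14, 3.14, 3.14].

INTERFACE

Orientations are given as a unit quaternion [w, x, y, z].
In Python, from rig import get_state, get_image, sign_off, pinch_z gives the robot as it stands.
- The arm moves only by the tool send_rows, never from a script. Its argument "steps" is one flat list of numbers, 5 for each row, row after row: the gripper's target within -1 to 1 (fully open at 1, half-way at 0, shut at -1), then the shift along the tool's x, y, z in cm, then the turn about the tool's z in degrees. In form: [gripper, x, y, z, roll, gripper, x, y, z, roll, ...]. A call has 1 to 12 rows; each row shifts and turns the commanded pose from where the row before left it, along the tool's axes as they then stand; what a row does not reach is not made up. A row lasts 1/10 s, in which the tool goes at most 50 mm and 8.59 degrees, less where a joint would pass 70% of its speed; a pose out of reach is approached as far as the arm can. A call is refused whole if a number of a shift passes 5 or a number of a turn 8.59, either way. A call with a gripper value outside its range is refused whole. The fingers move at their own pace and stop on an object; "newtons" is the grip in N (left out, the last holds). Time passes only in rows, so rows that do not move let the fingers close. It gives the time, the measured TCP pose, the force, the opening and the grip force at its end, in the units of the state.
- get_state(): the state, without advancing time (a new reading comes with each control period).
- get_image(name): name is "scene" or "top" or "wrist"; returns a dict with "color" (400x640x3 uint8, red, green, blue), "mtx" (3x3 intrinsics, pixels), "k1" (the pictures are not rectified: a ray, as slopes to the right and down, at radius r is drawn at 1 + k1 r^2 times it, then the intrinsics apply), "T" (4x4, takes a point from camera to world coordinates); the wrist camera has in their place "mount" (4x4, takes a point from camera to tool coordinates, whose origin is the TCP and whose axes are the flange's). Camera axes: x right, y down, z forward; pixel columns grow to the right and rows downward; lengths in m; the calibration is good to about 2 mm. A picture is of the moment at which its call begins: read the wrist's pose just before it. There is no depth.
- sign_off(): hands the job in; it is judged then, once.
The state is a dict: "clock": time; "qpos": joint angles; "qd": joint speeds; "effort": joint torques, N m; "position": TCP position; "ee_rot": TCP orientation; "contact_force": force on the tool from outside, world axes, zero at the start; "moment": the same for the moment, N m; "width": finger opening in m; "gripper_force": force on a finger pad.
Only numpy, scipy, OpenCV 4.12 (cv2) and the standard library are available. Lean on these libraries where they do the work, as an engineer would, in place of code of your own. Each camera call takes 0.05 s, during which the arm holds its last target. There are 200 camera calls.

## Working session

There is one attempt and no reset: what is moved stays moved. The work goes in short steps, Python scripts to look and compute and a tool call to move; the robot and the scene stay as the last step left them, time stands still between calls to the robot, and variables do not carry over. Pictures are saved under pics/ and viewed, at most 10 in all, crops included, and the job is handed in when it is done.

Besides the shell and the picture viewer there is one more tool, called after "Request:" as name(argument=value, ...), one argument or row to a line, values as JSON. send_rows: Moves the arm, as the interface text tells. Its arguments: {"type":"object","properties":{"steps":{"type":"array"},"newtons":{"type":"number"}},"required":["steps"]}

```bash
ls; mkdir -p pics; cat > h.py <<'E'
import numpy as np, cv2
from rig import get_state, get_image, sign_off, pinch_z
from scipy.spatial.transform import Rotation as R
def Rq(q): return R.from_quat([q[1],q[2],q[3],q[0]]).as_matrix()
def cam(name):
    s=get_state(); im=get_image(name)
    if 'T' not in im:
        M=np.eye(4); M[:3,:3]=Rq(s['ee_rot']); M[:3,3]=s['position']; im['T']=M@np.array(im['mount'])
    im['T']=np.array(im['T']); im['mtx']=np.array(im['mtx']); return im
def ray(im,u,v):
    d=cv2.undistortPoints(np.array([[[u,v]]],float),im['mtx'],np.array([im['k1'],0,0,0.]))[0,0]
    return im['T'][:3,3], im['T'][:3,:3]@np.array([d[0],d[1],1])
def onz(im,u,v,z):
    o,d=ray(im,u,v); return o+d*(z-o[2])/d[2]
def proj(im,P):
    Ti=np.linalg.inv(im['T']); r=cv2.Rodrigues(Ti[:3,:3])[0]
    return cv2.projectPoints(np.array(P,float).reshape(-1,1,3),r,Ti[:3,3],im['mtx'],np.array([im['k1'],0,0,0.]))[0][:,0]
def save(im,n): cv2.imwrite('pics/'+n,im['color'][:,:,::-1])
E
python3 - <<'E'
from h import *
for n in('top','scene'):
    im=cam(n); save(im,n+'.png'); print(n,im['T'].round(3).tolist(),im['mtx'].tolist(),im['k1'])
s=get_state(); print(s,pinch_z() if callable(pinch_z) else pinch_z); print(Rq(s['ee_rot']).round(3))
E
```

```text
pics
top [[-0.002, -0.994, 0.11, 0.324], [-1.0, 0.003, 0.008, -0.003], [-0.008, -0.11, -0.994, 1.605], [0.0, 0.0, 0.0, 1.0]] [[519.0407907267122, 0.0, 316.2535068113518], [0.0, 519.0407907267122, 187.8959888554487], [0.0, 0.0, 1.0]] -0.044714225299271756
scene [[-0.633, -0.509, 0.584, -0.118], [-0.775, 0.411, -0.481, 0.495], [0.005, -0.757, -0.654, 0.762], [0.0, 0.0, 0.0, 1.0]] [[405.4634891355664, 0.0, 318.68464415872705], [0.0, 405.4634891355664, 192.82004136523543], [0.0, 0.0, 1.0]] -0.00038572840349083537
{'clock': 0.1, 'qpos': array([-1.28004227e+00,  2.76549638e-01,  1.50602225e+00,  1.74489814e-05,
        1.36072703e+00, -1.21015164e-01]), 'qd': array([ 3.09130317e-04, -1.19747236e-03, -2.86083352e-03, -3.17424411e-05,
        1.42995667e-03, -6.32074175e-04]), 'effort': array([ 2.01228147e-03, -4.17696404e+01, -2.46405923e+01, -1.89210305e-04,
        5.94145444e-03,  3.22518737e-06]), 'position': array([ 0.22998557, -0.52647264,  0.23050977]), 'ee_rot': array([-8.50781465e-04,  9.78880541e-01,  2.04431306e-01, -6.38172574e-05]), 'contact_force': array([ 0.1154143 , -0.01012108,  0.92319927]), 'moment': array([0.01540161, 0.02401621, 0.02166731]), 'gripper_force': 0.0, 'width': 0.08546483026077356} 0.0187
[[ 0.916  0.4   -0.   ]
 [ 0.4   -0.916  0.002]
 [ 0.    -0.002 -1.   ]]
```

View pics/top.png

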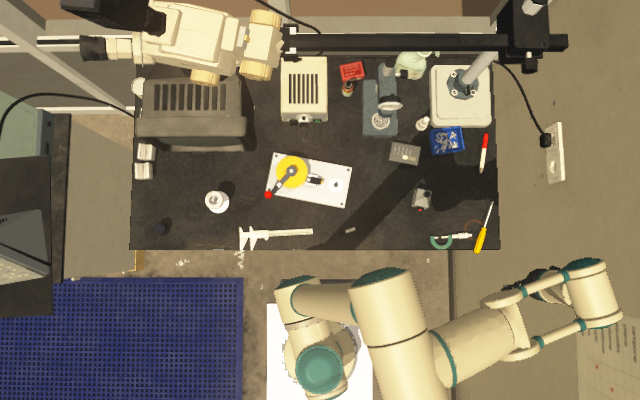

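View pics/scene.png

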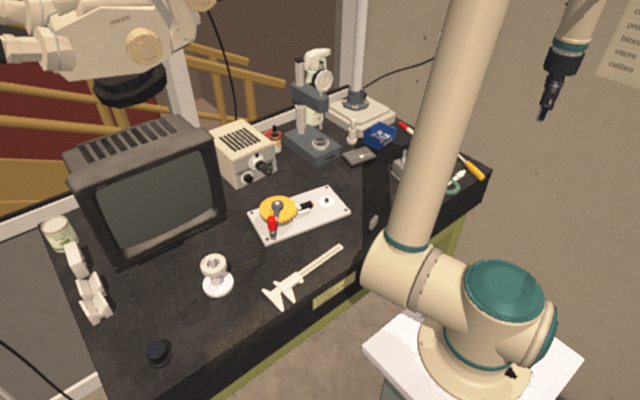

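The top view shows the ring stand at about (216,202), the white fixture at about (308,180) with its drum at (292,172), the red knob at (268,195) and the pin near (336,184). The dial base is at (422,198), the block at (350,230), and the case probably at (405,153). The scene view confirms the ring is on its stand at (213,267).

```bash
python3 - <<'E'
from h import *
im=cam('top'); c=im['color']
h=cv2.cvtColor(c,cv2.COLOR_RGB2HSV)
red=((h[...,0]<8)|(h[...,0]>172))&(h[...,1]>150)&(h[...,2]>120)
red[:185]=0;red[205:]=0;red[:,:255]=0;red[:,285:]=0
v,u=np.nonzero(red);print('knob',u.mean(),v.mean(),len(u),onz(im,u.mean(),v.mean(),.1))
# plate
m=np.zeros(c.shape[:2],np.uint8); m[145:215,258:360]=(c[145:215,258:360].min(2)>140)
y=((h[...,0]>18)&(h[...,0]<35)&(h[...,1]>120)&(h[...,2]>120)); y[:150]=0;y[200:]=0;y[:,:270]=0;y[:,:][:,320:]=0
v,u=np.nonzero(y);print('yellow',u.mean(),v.mean(),onz(im,u.mean(),v.mean(),.035))
cs=max(cv2.findContours(m,0,2)[0],key=cv2.contourArea)
r=cv2.minAreaRect(cv2.convexHull(cs));b=cv2.boxPoints(r)
P=np.array([onz(im,*p,.012) for p in b]);print(r,b.round(1).tolist());print(P.round(4),P.mean(0))
for i in range(4):
    d=P[(i+1)%4]-P[i];print(np.linalg.norm(d),np.arctan2(d[1],d[0]))
C=c[182:222,196:236]; m=(C.min(2)>110).astype(np.uint8)
cs=max(cv2.findContours(m,0,2)[0],key=cv2.contourArea);print('stand',cv2.minEnclosingCircle(cs),onz(im,*(np.array(cv2.minEnclosingCircle(cs)[0])+[196,182]),.01))
for n,p,z in(('dial',(422,200),.05),('block',(350,230),.02),('case',(405,153),.02)):print(n,onz(im,*p,z))
big=np.hstack([cv2.resize(c[140:240,190:290],(400,400),interpolation=2),cv2.resize(c[140:240,270:370],(400,400),interpolation=2)])
cv2.imwrite('pics/topc.png',big[:,:,::-1])
E
```

```text
knob 267.7241379310345 194.4655172413793 58 [0.47101712 0.14987801 0.1       ]
yellow 292.093567251462 171.00584795321637 [0.54920707 0.08248074 0.035     ]
((308.3841552734375, 179.8485565185547), (80.50593566894531, 41.994842529296875), 10.954063415527344) [[264.8999938964844, 192.8000030517578], [272.8999938964844, 151.60000610351562], [351.8999938964844, 166.89999389648438], [343.8999938964844, 208.10000610351562]]
[[ 0.4848  0.1677  0.012 ]
 [ 0.6138  0.1439  0.012 ]
 [ 0.5648 -0.1018  0.012 ]
 [ 0.4368 -0.076   0.012 ]] [0.52505407 0.03346031 0.012     ]
0.13122903538145367 -0.18206798985151476
0.25053527961794514 -1.7678169962227133
0.13060083962122962 2.942830481258936
0.24834644372427372 1.3762469004740892
stand ((20.5, 19.5), 12.349188804626465) [0.45842395 0.31761998 0.01      ]
dial [ 0.45775624 -0.30937897  0.05      ]
block [ 0.36935722 -0.09362961  0.02      ]
case [ 0.60655232 -0.26620238  0.02      ]
```

View pics/topc.png

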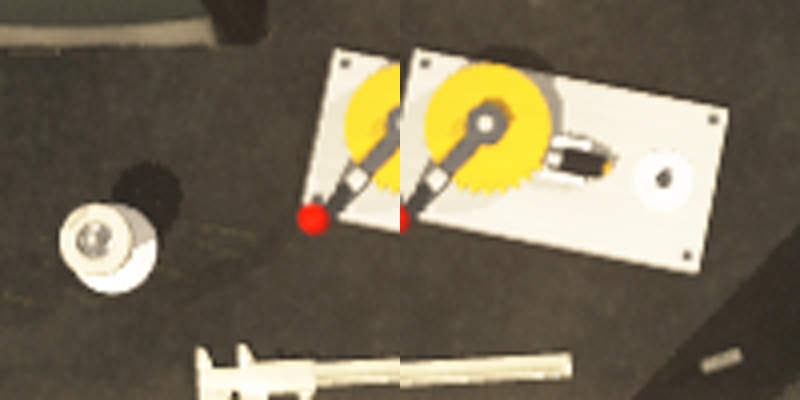

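```bash
cat >> h.py <<'E'
def go(x,y,z,yaw):
    "shift in tool axes (cm) and turn (deg) to world TCP x,y,z with tool y axis at yaw"
    s=get_state(); Rm=Rq(s['ee_rot']); d=np.array([x,y,z])-s['position']
    cy=np.arctan2(Rm[1,1],Rm[0,1]); t=-(yaw-cy); t=(t+np.pi/2)%np.pi-np.pi/2
    print('tool cm',(Rm.T@d*100).round(2),'turn deg',round(np.degrees(t),2),'pos',s['position'].round(4),'clock',s['clock'],'F',s['contact_force'].round(2),'w',s['width'])
E
python3 - <<'E'
from h import *
im=cam('top')
print('nest',onz(im,335.75,185.25,.016),'ring',onz(im,214.25,199.75,.08))
go(.455,.318,.231,-.19)
E
```

```text
nest [ 0.50715269 -0.05121183  0.016     ] ring [0.45771814 0.31033384 0.08      ]
tool cm [ 5.442e+01 -6.840e+01  5.000e-02] turn deg -55.52 pos [ 0.2301 -0.5267  0.2308] clock 0.2 F [-0.79 -0.15  0.05] w 0.0852695291217012
```

Request:
send_rows(
  steps=[1,2.4,-3.0,0,0,1,2.4,-3.0,0,0,1,2.4,-3.0,0,0,1,2.4,-3.0,0,0,1,2.4,-3.0,0,0,1,2.4,-3.0,0,0,1,2.4,-3.0,0,0,1,2.4,-3.0,0,0,1,2.4,-3.0,0,0,1,2.4,-3.0,0,0,1,2.4,-3.0,0,0,1,2.4,-3.0,0,0],
  newtons=40,
)

```text
clock: 1.4
position: [0.35, -0.0803, 0.2314]
ee_rot: [0.0, 0.979, 0.204, 0.0]
contact_force: [1.3, 0.0, 1.1]
width: 0.0853
gripper_force: 0.0
```

Request:
send_rows(
  steps=[1,2.4,-3.0,0,0,1,2.4,-3.0,0,0,1,2.4,-3.0,0,0,1,2.4,-3.0,0,0,1,2.4,-3.0,0,0,1,0,0,0,-8,1,0,0,0,-8,1,0,0,0,-8,1,0,0,0,-8,1,0,0,0,-8,1,0,0,0,-8,1,0,0,0,-7.5],
)

```text
clock: 2.6
position: [0.3997, 0.1037, 0.2312]
ee_rot: [-0.0, 0.769, 0.639, -0.0]
contact_force: [-0.3, 0.5, 0.6]
width: 0.0854
gripper_force: 0.0
```

```bash
python3 - <<'E'
from h import *
go(.457,.311,.18,-.19)
im=cam('wrist');save(im,'w1.png')
print(proj(im,[[.457,.311,.078],[.457,.311,.09]]))
E
```

```text
tool cm [21.43  1.82  5.11] turn deg 0.3 pos [0.3997 0.1037 0.2312] clock 2.6 F [-0.35  0.52  0.55] w 0.0854452570109641
[[341.61277488 -78.88179788]
 [342.66838245 -87.53806368]]
```

View pics/w1.png

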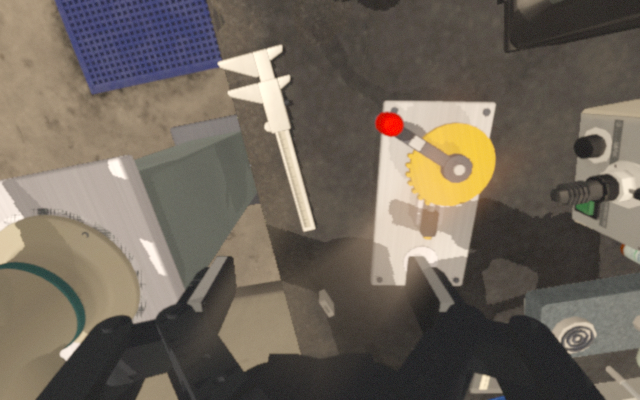

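The wrist view shows the knob at (389,124), the hub at (457,168) and the fixture plate. The ring lies beyond the top edge, so I move on toward it.

Request:
send_rows(
  steps=[1,3,0.4,0,0,1,3,0.4,0,0,1,3,0.4,0,0,1,3,0.4,0,0,1,2,0.2,0,0,1,0,0,0,0,1,0,0,0,0],
)

```text
clock: 3.35
position: [0.4436, 0.2375, 0.2308]
ee_rot: [0.0, 0.771, 0.637, -0.001]
contact_force: [0.3, 1.0, -0.5]
width: 0.0855
gripper_force: 0.0
```

```bash
python3 - <<'E'
from h import *
go(.457,.311,.18,-.19)
im=cam('wrist');save(im,'w2.png')
p=proj(im,[[.457,.311,.078],[.457,.311,.09]]);print(p)
E
```

```text
tool cm [ 7.48 -0.07  5.07] turn deg -0.03 pos [0.4436 0.2375 0.2308] clock 3.35 F [ 0.32  1.01 -0.53] w 0.08549415151772982
[[318.37300024 103.31941502]
 [318.27981781 103.65274362]]
```

View pics/w2.png

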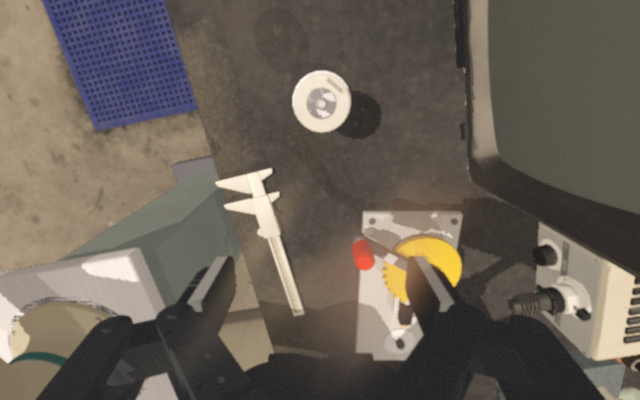

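The ring is seen from directly above at about (321,101). The nest disc and pin are at about (400,343). I'll fit the ring circle.

```bash
python3 - <<'E'
from h import *
im=cam('wrist');c=im['color']
C=c[50:150,270:375]; m=(C.min(2)>110).astype(np.uint8)
cs=max(cv2.findContours(m,0,2)[0],key=cv2.contourArea);(u,v),r=cv2.minEnclosingCircle(cs);u+=270;v+=50
e=cv2.fitEllipse(cv2.convexHull(cs));print(u,v,r,e)
P=onz(im,u,v,.078);print(P,np.linalg.norm(onz(im,u+r,v,.078)-P))
P=onz(im,e[0][0]+270,e[0][1]+50,.078);print(P)
print('post',onz(im,321,102,.09),'nest~',onz(im,400,343,.026), 'hub')
go(P[0],P[1],.06,-.19)
E
```

```text
322.0 100.43650817871094 31.57942771911621 ((51.060245513916016, 50.28546142578125), (59.30247497558594, 62.97404479980469), 0.9720267057418823)
[0.46082354 0.31245113 0.078     ] 0.029567779463376024
[0.4599855  0.31275133 0.078     ]
post [0.45966569 0.31149327 0.09      ] nest~ [ 0.50946874 -0.04316188  0.026     ] hub
tool cm [ 7.78  0.18 17.11] turn deg -0.09 pos [0.4435 0.2369 0.2311] clock 3.45 F [ 0.16  1.38 -0.36] w 0.0855710485997781
```

Request:
send_rows(
  steps=[1,3,0.1,3,0,1,3,0.1,3,0,1,1.7,0,3,0,1,0,0,2.1,0,1,0,0,2,0,1,0,0,2,0,1,0,0,1,0,1,0,0,1,0,1,0,0,0,0,1,0,0,0,0],
)

```text
clock: 4.45
position: [0.4611, 0.3129, 0.0608]
ee_rot: [0.0, 0.771, 0.637, 0.0]
contact_force: [-0.4, 0.0, -0.4]
width: 0.0852
gripper_force: 0.0
```

```bash
python3 - <<'E'
from h import *
go(.4598,.312,.06,-.19)
E
```

```text
tool cm [-0.12 -0.11  0.08] turn deg -0.05 pos [0.4611 0.3129 0.0608] clock 4.45 F [-0.39  0.01 -0.35] w 0.08518175808234615
```

Request:
send_rows(
  steps=[-1,-0.1,-0.1,0,0,-1,0,0,0,0,-1,0,0,0,0,-1,0,0,0,0,-1,0,0,0,0,-1,0,0,0,0,-1,0,0,0,0,-1,0,0,0,0],
)

```text
clock: 5.25
position: [0.46, 0.3124, 0.0613]
ee_rot: [0.0, 0.771, 0.637, 0.001]
contact_force: [-0.7, 0.1, 5.4]
width: 0.05
gripper_force: 40.8
```

```bash
python3 - <<'E'
from h import *
im=cam('wrist');im2=cam('scene')
cv2.imwrite('pics/g1.png',np.hstack([im['color'][100:400,120:520],cv2.resize(im2['color'][220:310,160:280],(400,300),interpolation=2)])[:,:,::-1])
E
```

```text
(no output)
```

View pics/g1.png

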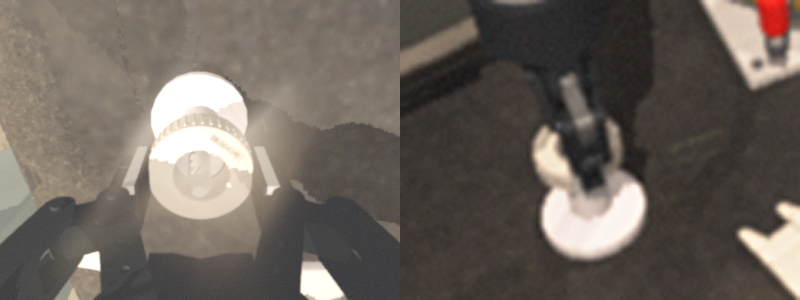

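The ring sits between both pads and looks level. I'll lift it.

Request:
send_rows(
  steps=[-1,0,0,-1,0,-1,0,0,-1,0,-1,0,0,-1,0,-1,0,0,-1,0,-1,0,0,-1,0,-1,0,0,-1,0,-1,0,0,-1,0,-1,0,0,0,0,-1,0,0,0,0],
)

```text
clock: 6.25
position: [0.4595, 0.3122, 0.1305]
ee_rot: [0.0, 0.771, 0.637, 0.0]
contact_force: [-0.4, -0.1, -1.9]
width: 0.0504
gripper_force: 42.2
```

```bash
python3 - <<'E'
from h import *
go(.508,-.05,.13,-.19)
im=cam('wrist')
cv2.imwrite('pics/g2.png',np.hstack([im['color'][100:400,120:520]])[:,:,::-1])
E
```

```text
tool cm [-34.65  11.62   0.05] turn deg -0.02 pos [0.4595 0.3122 0.1305] clock 6.25 F [-0.35 -0.1  -1.88] w 0.05042450916133893
```

View pics/g2.png

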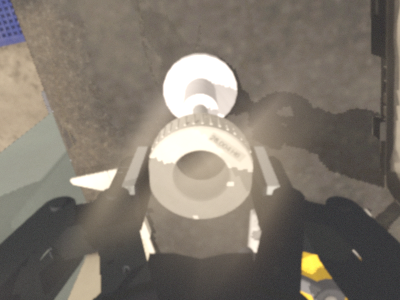

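Lifted and held. I'll carry it at a safe height to just past the nest so the wrist camera looks straight down on it.

Request:
send_rows(
  steps=[-1,0,0,-2,0,-1,0,0,-2,0,-1,-3,0.8,0,0,-1,-3,0.8,0,0,-1,-3,0.8,0,0,-1,-3,0.8,0,0,-1,-3,0.8,0,0,-1,-3,0.8,0,0,-1,-3,0.8,0,0,-1,-3,0.8,0,0,-1,-3,0.8,0,0,-1,-3,0.8,0,0],
)

```text
clock: 7.5
position: [0.4807, 0.0013, 0.1697]
ee_rot: [-0.0, 0.771, 0.637, -0.0]
contact_force: [1.1, -0.2, -0.8]
width: 0.0502
gripper_force: 42.2
```

Request:
send_rows(
  steps=[-1,-3,0.9,0,0,-1,-3,0.9,0,0,-1,-3,0.9,0,0,-1,-2.6,0.9,0,0,-1,0,0,0,0,-1,0,0,0,0,-1,0,0,0,0],
)

```text
clock: 8.2
position: [0.494, -0.1173, 0.1698]
ee_rot: [-0.001, 0.771, 0.637, -0.0]
contact_force: [-0.5, 0.2, -1.5]
width: 0.0503
gripper_force: 42.2
```

```bash
python3 - <<'E'
from h import *
go(.508,-.05,.13,-.19)
im=cam('wrist');save(im,'w3.png');s=get_state()
P=onz(im,321.5,270,s['position'][2]+.0167);print('ring',P,'tool frame cm',100*Rq(s['ee_rot']).T@(P-s['position']))
print(proj(im,[[.508,-.05,.014],[.508,-.05,.026]]))
E
```

```text
tool cm [6.87 0.11 3.98] turn deg -0.0 pos [ 0.494  -0.1173  0.1698] clock 8.2 F [-0.47  0.22 -1.53] w 0.05033580261626371
ring [ 0.49613969 -0.11520032  0.18664794] tool frame cm [ 0.2267194   0.16134825 -1.67005879]
[[320.43063701 110.20117076]
 [320.41565469 110.78249336]]
```

View pics/w3.png

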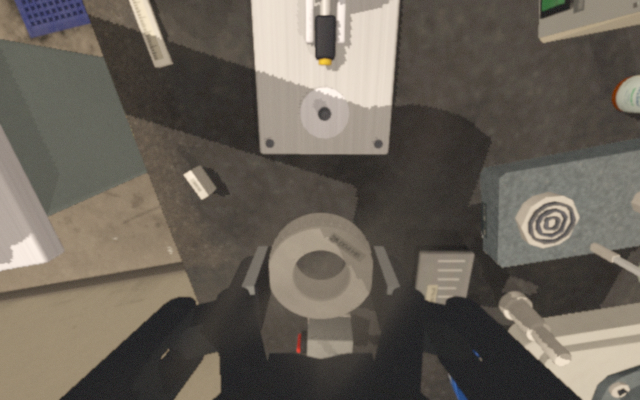

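The nest disc is at about (325,112) with the pin at (324,113), and the ring top is centred near (321,265). I'll fit both.

```bash
python3 - <<'E'
from h import *
im=cam('wrist');c=im['color'];s=get_state();g=cv2.cvtColor(c,cv2.COLOR_RGB2GRAY)
Rm=Rq(s['ee_rot'])
cc=cv2.HoughCircles(cv2.medianBlur(g[70:155,280:370],3),cv2.HOUGH_GRADIENT,1,50,param1=80,param2=15,minRadius=18,maxRadius=32);print(cc)
m=(g[95:130,305:345]<75).astype(np.uint8);k=max(cv2.findContours(m,0,2)[0],key=cv2.contourArea);(a,b),r=cv2.minEnclosingCircle(k);print('pin',a+305,b+95,r,onz(im,a+305,b+95,.026))
if cc is not None:
    u,v,r=cc[0,0];u+=280;v+=70;N=onz(im,u,v,.014);print('nest',N,np.linalg.norm(onz(im,u+r,v,.014)-N))
C=g[200:330,258:385]
cc=cv2.HoughCircles(cv2.medianBlur(C,3),cv2.HOUGH_GRADIENT,1,50,param1=80,param2=15,minRadius=46,maxRadius=58);print(cc)
for u,v,r in cc[0][:2]:
    u+=258;v+=200;P=onz(im,u,v,s['position'][2]+.0167);print('ring tool cm',100*Rm.T@(P-s['position']),np.linalg.norm(onz(im,u+r,v,s['position'][2]+.0167)-P))
cv2.imwrite('pics/w3c.png',cv2.resize(np.hstack([c[60:190,258:388],c[200:330,258:388]]),(800,400),interpolation=2)[:,:,::-1])
E
```

```text
[[[42.5 42.5 25.8]]]
pin 323.2222213745117 112.91666603088379 5.228302955627441 [ 0.51029885 -0.05221938  0.026     ]
nest [ 0.50967212 -0.05233478  0.014     ] 0.024705968487250565
[[[62.5 65.5 52.9]]]
ring tool cm [ 0.49216423  0.10780979 -1.6698817 ] 0.025228724137849694
```

View pics/w3c.png

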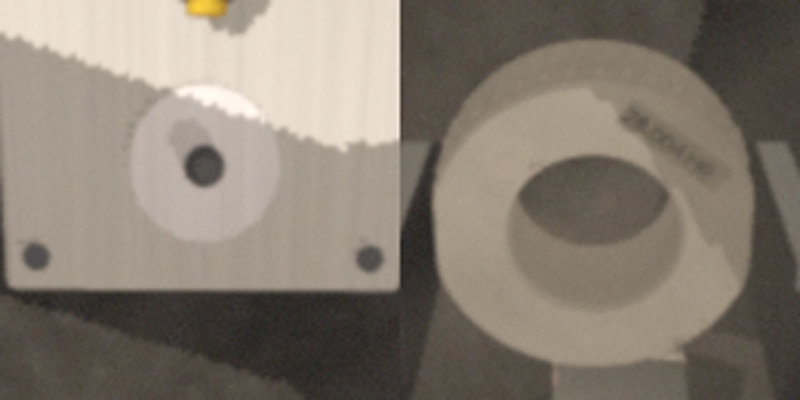

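Request:
send_rows(
  steps=[-1,2,0.1,0,0,-1,2,0.1,0,0,-1,2,0,0,0,-1,0.7,0,2,0,-1,0,0,3,0,-1,0,0,3,0,-1,0,0,2,0,-1,0,0,2,0,-1,0,0,0.6,0,-1,0,0,0,0,-1,0,0,0,0],
)

```text
clock: 9.4
position: [0.51, -0.0526, 0.0451]
ee_rot: [0.001, 0.771, 0.637, 0.0]
contact_force: [0.7, -0.2, -0.9]
width: 0.0505
gripper_force: 42.2
```

```bash
python3 - <<'E'
from h import *
go(.5085,-.0518,.0153,-.19)
im=cam('wrist');c=im['color']
cv2.imwrite('pics/w4.png',cv2.resize(c[150:330,230:410],(600,600),interpolation=2)[:,:,::-1])
p=get_state()['position']
print(proj(im,[p+[0,0,.0167],p+[0,0,-.0013],[p[0],p[1],.026],[p[0],p[1],.014]]))
E
```

```text
tool cm [ 0.05 -0.17  2.98] turn deg 0.02 pos [ 0.51   -0.0526  0.0451] clock 9.4 F [ 0.71 -0.2  -0.89] w 0.05046419268522943
[[318.66299854 274.85565121]
 [318.78357647 255.96725278]
 [318.88175001 240.60238136]
 [318.93715216 231.93702437]]
```

View pics/w4.png

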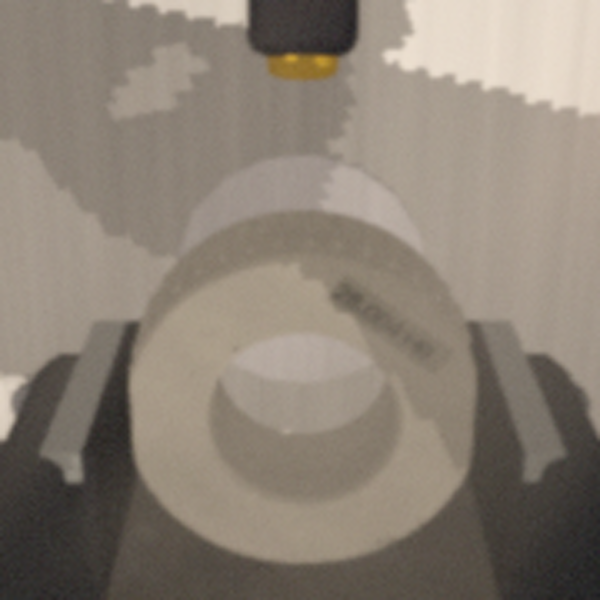

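Laterally the ring and the disc line up (both centred at about 302 in the crop), and the fore-aft offset is within about 1 mm. I'll lower it.

Request:
send_rows(
  steps=[-1,0,0,0.7,0,-1,0,0,0.7,0,-1,0,0,0.4,0,-1,0,0,0.3,0,-1,0,0,0.3,0,-1,0,0,0.2,0,-1,0,0,0,0,-1,0,0,0,0],
)

```text
clock: 10.25
position: [0.5094, -0.0529, 0.0183]
ee_rot: [0.0, 0.771, 0.637, 0.0]
contact_force: [0.2, -0.6, -1.0]
width: 0.05
gripper_force: 42.2
```

Request:
send_rows(
  steps=[-1,0,0,0.1,0,-1,0,0,0.1,0,-1,0,0,0.1,0,-1,0,0,0,0,-1,0,0,0,0],
)

```text
clock: 10.75
position: [0.5094, -0.0528, 0.0158]
ee_rot: [0.0, 0.771, 0.637, 0.0]
contact_force: [-1.4, 0.8, 6.1]
width: 0.0504
gripper_force: 42.8
```

Contact at the expected height, so the ring is seated. I'll release and retreat upward.

Request:
send_rows(
  steps=[0.2,0,0,0,0,0.6,0,0,0,0,1,0,0,0,0,1,0,0,0,0,1,0,0,0,0,1,0,0,0,0,1,0,0,0,0,1,0,0,0,0],
)

```text
clock: 11.55
position: [0.5093, -0.0528, 0.0153]
ee_rot: [0.0, 0.771, 0.637, -0.0]
contact_force: [-0.2, -0.5, -0.4]
width: 0.0856
gripper_force: 0.0
```

Request:
send_rows(
  steps=[1,0,0,-1,0,1,0,0,-2,0,1,0,0,-2,0,1,0,0,-3,0,1,0,0,-3,0,1,0,0,-3,0,1,0,0,-1,0,1,0,0,0,0,1,0,0,0,0],
)

```text
clock: 12.45
position: [0.5085, -0.0526, 0.1645]
ee_rot: [-0.001, 0.771, 0.637, -0.0]
contact_force: [-0.5, -0.3, 0.2]
width: 0.0855
gripper_force: 0.0
```

```bash
python3 - <<'E'
from h import *
im=cam('wrist');c=im['color'];s=get_state();Rm=Rq(s['ee_rot'])
go(.471,.150,.17,-.19)
cv2.imwrite('pics/w5.png',c[:,:,::-1])
for q in ([.5097,-.0523,.014],[.5097,-.0523,.032]): print(proj(im,[q]))
E
```

```text
tool cm [19.19 -7.48 -0.58] turn deg -0.02 pos [ 0.5081 -0.0526  0.1639] clock 12.5 F [-0.24  0.23 -0.6 ] w 0.08546414129867136
[[320.55632536 180.44428952]]
[[320.5436273  185.49777251]]
```

View pics/w5.png

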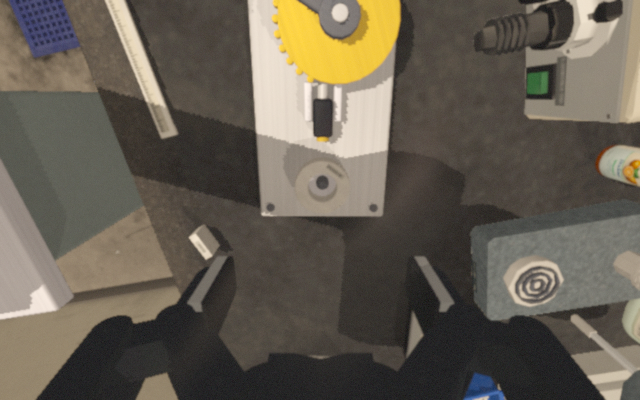

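The ring is seated on the pin at (322,183). Next is the knob: I'll approach it and measure the knob and hub.

Request:
send_rows(
  steps=[1,3,-1.9,0,0,1,3,-1.9,0,0,1,3,-1.9,0,0,1,2.5,-1.8,0,0,1,0,0,0,0,1,0,0,0,0,1,0,0,0,0],
)

```text
clock: 13.2
position: [0.4576, 0.0736, 0.1646]
ee_rot: [-0.0, 0.771, 0.637, -0.001]
contact_force: [0.4, -0.9, 0.5]
width: 0.0853
gripper_force: 0.0
```

```bash
python3 - <<'E'
from h import *
im=cam('wrist');c=im['color'];s=get_state()
go(.471,.150,.17,.857)
h=cv2.cvtColor(c,cv2.COLOR_RGB2HSV)
red=(((h[...,0]<8)|(h[...,0]>172))&(h[...,1]>150)&(h[...,2]>90)).astype(np.uint8)
k=max(cv2.findContours(red,0,2)[0],key=cv2.contourArea);(u,v),r=cv2.minEnclosingCircle(k);print(u,v,r,cv2.boundingRect(k),cv2.contourArea(k))
for z in(.084,.104):
    P=onz(im,u,v,z);print(z,P,np.linalg.norm(onz(im,u+r,v,z)-P))
y=((h[...,0]>18)&(h[...,0]<32)&(h[...,1]>150)&(h[...,2]>120)).astype(np.uint8)
k=cv2.convexHull(max(cv2.findContours(y,0,2)[0],key=cv2.contourArea));(u,v),r=cv2.minEnclosingCircle(k)
P=onz(im,u,v,.035);print('drum',u,v,r,P)
save(im,'w6.png')
E
```

```text
tool cm [ 7.76 -0.15 -0.53] turn deg -60.06 pos [0.4578 0.0735 0.1647] clock 13.25 F [-0.16  0.08  0.07] w 0.08533839049602154
322.5 104.46875 16.836658477783203 (306, 88, 33, 34) 802.5
0.084 [0.47454322 0.14748535 0.084     ] 0.01193743642359568
0.104 [0.47452336 0.14803503 0.104     ] 0.010862935749264876
drum 415.8477783203125 158.8935089111328 57.365196228027344 [0.54965136 0.08307463 0.035     ]
```

View pics/w6.png

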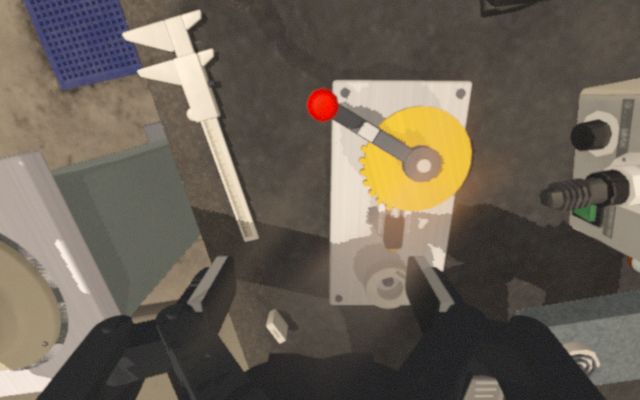

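The knob is clear at (322,104) and the drum at (416,159). I have now viewed more than the 10 pictures allowed, so from here I use numbers only. Next I centre over the knob, roll to the tangential closing direction and descend.

Request:
send_rows(
  steps=[1,3,0,0,0,1,3,0.1,0,0,1,1.6,0,0,0,1,0,0,0,-8.5,1,0,0,0,-8.5,1,0,0,0,-8.5,1,0,0,0,-8.5,1,0,0,0,-8.5,1,0,0,0,-8.5,1,0,0,0,-8.5,1,0,0,0,0,1,0,0,0,0],
)

```text
clock: 14.45
position: [0.4732, 0.148, 0.165]
ee_rot: [-0.0, 0.356, 0.935, -0.0]
contact_force: [0.6, -0.5, 1.4]
width: 0.0855
gripper_force: 0.0
```

```bash
python3 - <<'E'
from h import *
go(.473,.1482,.068,.863)
E
```

```text
tool cm [0.02 0.   9.7 ] turn deg -1.1 pos [0.4732 0.148  0.165 ] clock 14.45 F [ 0.63 -0.45  1.36] w 0.08551731778771168
```

Request:
send_rows(
  steps=[1,0,0,3,-1,1,0,0,3,0,1,0,0,2,0,1,0,0,1.2,0,1,0,0,0.5,0,1,0,0,0,0,1,0,0,0,0],
)

```text
clock: 15.15
position: [0.4734, 0.1487, 0.0688]
ee_rot: [0.001, 0.346, 0.938, 0.0]
contact_force: [0.0, 0.5, -0.1]
width: 0.0854
gripper_force: 0.0
```

Request:
send_rows(
  steps=[-1,0,0,0,0,-1,0,0,0,0,-1,0,0,0,0,-1,0,0,0,0,-1,0,0,0,0,-1,0,0,0,0,-1,0,0,0,0,-1,0,0,0,0,-1,0,0,0,0,-1,0,0,0,0],
  newtons=25,
)

```text
clock: 16.15
position: [0.4732, 0.1493, 0.0686]
ee_rot: [0.0, 0.346, 0.938, 0.001]
contact_force: [1.3, 5.0, 3.4]
width: 0.0217
gripper_force: 26.2
```

```bash
python3 - <<'E'
from h import *
go(.473,.1482,.068,.863)
E
```

```text
tool cm [-0.05 -0.1   0.06] turn deg 0.13 pos [0.4732 0.1493 0.0686] clock 16.15 F [1.29 5.03 3.4 ] w 0.021655585181967647
```

The knob is gripped. I'll advance in 2.5 mm steps along the arc, watching the force.

Request:
send_rows(
  steps=[-1,0,-0.25,0,-1.43,-1,0,-0.25,0,-1.43,-1,0,0,0,0],
)

```text
clock: 16.45
position: [0.4702, 0.1455, 0.0686]
ee_rot: [0.001, 0.322, 0.947, 0.001]
contact_force: [0.8, 6.1, 3.9]
width: 0.0213
gripper_force: 26.2
```

Request:
send_rows(
  steps=[-1,0,-0.25,0,-1.43,-1,0,-0.25,0,-1.43,-1,0,0,0,0],
)

```text
clock: 16.75
position: [0.4672, 0.1415, 0.0686]
ee_rot: [0.001, 0.298, 0.954, 0.001]
contact_force: [1.1, 6.1, 4.4]
width: 0.021
gripper_force: 26.2
```

Request:
send_rows(
  steps=[-1,0,-0.25,0,-1.43,-1,0,0,0,0],
)

```text
clock: 16.95
position: [0.4657, 0.1395, 0.0686]
ee_rot: [0.0, 0.286, 0.958, 0.001]
contact_force: [1.3, 6.4, 4.2]
width: 0.0212
gripper_force: 26.2
```

Request:
send_rows(
  steps=[-1,0,-0.25,0,-1.43,-1,0,0,0,0],
)

```text
clock: 17.15
position: [0.4643, 0.1374, 0.0686]
ee_rot: [0.001, 0.274, 0.962, 0.001]
contact_force: [0.9, 5.6, 4.3]
width: 0.021
gripper_force: 26.2
```

Request:
send_rows(
  steps=[-1,0,-0.25,0,-1.43,-1,0,0,0,0],
)

```text
clock: 17.35
position: [0.463, 0.1352, 0.0686]
ee_rot: [0.001, 0.262, 0.965, 0.001]
contact_force: [1.0, 7.0, 3.8]
width: 0.0215
gripper_force: 26.2
```

Request:
send_rows(
  steps=[-1,0,-0.25,0,-1.43,-1,0,0,0,0],
)

```text
clock: 17.55
position: [0.4617, 0.1331, 0.0686]
ee_rot: [0.0, 0.25, 0.968, 0.001]
contact_force: [1.6, 6.8, 4.0]
width: 0.0212
gripper_force: 26.2
```

Request:
send_rows(
  steps=[-1,0,-0.25,0,-1.43,-1,0,0,0,0],
)

```text
clock: 17.75
position: [0.4605, 0.131, 0.0686]
ee_rot: [0.0, 0.238, 0.971, 0.001]
contact_force: [0.3, 6.6, 3.5]
width: 0.0211
gripper_force: 26.2
```

Request:
send_rows(
  steps=[-1,0,-0.25,0,-1.43,-1,0,0,0,0],
)

```text
clock: 17.95
position: [0.4595, 0.1291, 0.0686]
ee_rot: [0.001, 0.226, 0.974, 0.001]
contact_force: [0.6, 7.4, 3.3]
width: 0.0212
gripper_force: 26.2
```

Request:
send_rows(
  steps=[-1,0,-0.25,0,-1.43,-1,0,0,0,0],
)

```text
clock: 18.15
position: [0.4583, 0.1267, 0.0686]
ee_rot: [0.0, 0.214, 0.977, 0.001]
contact_force: [1.5, 6.8, 5.2]
width: 0.0213
gripper_force: 26.2
```

Request:
send_rows(
  steps=[-1,0,-0.25,0,-1.43,-1,0,0,0,0],
)

```text
clock: 18.35
position: [0.4571, 0.1241, 0.0686]
ee_rot: [0.0, 0.202, 0.979, 0.001]
contact_force: [-0.3, 6.1, 4.8]
width: 0.0214
gripper_force: 26.3
```

Request:
send_rows(
  steps=[-1,0,-0.25,0,-1.43,-1,0,0,0,0],
)

```text
clock: 18.55
position: [0.456, 0.1215, 0.0686]
ee_rot: [0.0, 0.189, 0.982, 0.0]
contact_force: [-0.4, 3.9, 5.0]
width: 0.0212
gripper_force: 26.3
```

Request:
send_rows(
  steps=[-1,0,-0.25,0,-1.43,-1,0,0,0,0],
)

```text
clock: 18.75
position: [0.4549, 0.1189, 0.0686]
ee_rot: [0.0, 0.177, 0.984, 0.0]
contact_force: [0.1, 3.6, 4.5]
width: 0.0215
gripper_force: 26.3
```

Request:
send_rows(
  steps=[-1,0,-0.25,0,-1.43,-1,0,0,0,0],
)

```text
clock: 18.95
position: [0.4543, 0.117, 0.0686]
ee_rot: [0.0, 0.165, 0.986, 0.001]
contact_force: [1.8, 5.9, 5.3]
width: 0.021
gripper_force: 26.3
```

Request:
send_rows(
  steps=[-1,0,-0.25,0,-1.43,-1,0,0,0,0],
)

```text
clock: 19.15
position: [0.4535, 0.1148, 0.0686]
ee_rot: [0.0, 0.153, 0.988, 0.001]
contact_force: [-0.1, 5.7, 4.5]
width: 0.0212
gripper_force: 26.3
```

Request:
send_rows(
  steps=[-1,0,-0.25,0,-1.43,-1,0,0,0,0],
)

```text
clock: 19.35
position: [0.4528, 0.1124, 0.0686]
ee_rot: [0.0, 0.14, 0.99, 0.001]
contact_force: [0.8, 6.9, 4.5]
width: 0.0213
gripper_force: 26.3
```

Request:
send_rows(
  steps=[-1,0,-0.25,0,-1.43,-1,0,0,0,0],
)

```text
clock: 19.55
position: [0.4521, 0.1101, 0.0686]
ee_rot: [0.0, 0.128, 0.992, 0.001]
contact_force: [0.6, 6.3, 3.6]
width: 0.0216
gripper_force: 26.3
```

The first click came at about 30 mm: force fell from 7.4 to 3.7 N. The second should come near 52 mm.

Request:
send_rows(
  steps=[-1,0,-0.25,0,-1.43,-1,0,0,0,0],
)

```text
clock: 19.75
position: [0.4515, 0.1081, 0.0686]
ee_rot: [0.0, 0.116, 0.993, 0.001]
contact_force: [0.6, 8.0, 3.3]
width: 0.0214
gripper_force: 26.3
```

Request:
send_rows(
  steps=[-1,0,-0.25,0,-1.43,-1,0,0,0,0],
)

```text
clock: 19.95
position: [0.4509, 0.1054, 0.0686]
ee_rot: [0.0, 0.103, 0.995, 0.001]
contact_force: [1.0, 7.4, 4.8]
width: 0.0213
gripper_force: 26.3
```

Request:
send_rows(
  steps=[-1,0,-0.25,0,-1.43,-1,0,0,0,0],
)

```text
clock: 20.15
position: [0.4503, 0.1026, 0.0686]
ee_rot: [0.0, 0.091, 0.996, 0.001]
contact_force: [0.4, 6.3, 5.6]
width: 0.0215
gripper_force: 26.3
```

Request:
send_rows(
  steps=[-1,0,-0.25,0,-1.43,-1,0,0,0,0],
)

```text
clock: 20.35
position: [0.4497, 0.0998, 0.0686]
ee_rot: [0.0, 0.078, 0.997, 0.0]
contact_force: [-0.8, 3.7, 5.2]
width: 0.0215
gripper_force: 26.3
```

Request:
send_rows(
  steps=[-1,0,-0.25,0,-1.43,-1,0,0,0,0],
)

```text
clock: 20.55
position: [0.4493, 0.0972, 0.0686]
ee_rot: [0.0, 0.065, 0.998, 0.0]
contact_force: [0.3, 4.5, 6.5]
width: 0.0214
gripper_force: 26.3
```

Request:
send_rows(
  steps=[-1,0,-0.25,0,-1.43,-1,0,0,0,0],
)

```text
clock: 20.75
position: [0.4491, 0.0952, 0.0686]
ee_rot: [0.0, 0.053, 0.999, 0.001]
contact_force: [0.6, 6.5, 4.4]
width: 0.0216
gripper_force: 26.3
```

Request:
send_rows(
  steps=[-1,0,-0.25,0,-1.43,-1,0,0,0,0],
)

```text
clock: 20.95
position: [0.4489, 0.0928, 0.0686]
ee_rot: [0.0, 0.041, 0.999, 0.001]
contact_force: [1.7, 5.9, 4.4]
width: 0.0213
gripper_force: 26.3
```

Request:
send_rows(
  steps=[-1,0,-0.25,0,-1.43,-1,0,0,0,0],
)

```text
clock: 21.15
position: [0.4486, 0.0904, 0.0686]
ee_rot: [0.0, 0.029, 1.0, 0.001]
contact_force: [0.9, 6.5, 5.0]
width: 0.0212
gripper_force: 26.3
```

The second click came at about 52 mm. I'll continue for the third.

Request:
send_rows(
  steps=[-1,0,-0.25,0,-1.43,-1,0,0,0,0],
)

```text
clock: 21.35
position: [0.4485, 0.088, 0.0686]
ee_rot: [0.0, 0.016, 1.0, 0.001]
contact_force: [1.1, 6.4, 5.0]
width: 0.0213
gripper_force: 26.3
```

Request:
send_rows(
  steps=[-1,0,-0.25,0,-1.43,-1,0,0,0,0],
)

```text
clock: 21.55
position: [0.4484, 0.0859, 0.0686]
ee_rot: [0.0, 0.004, 1.0, 0.001]
contact_force: [1.0, 7.8, 5.1]
width: 0.0217
gripper_force: 26.4
```

Request:
send_rows(
  steps=[-1,0,-0.25,0,-1.43,-1,0,0,0,0],
)

```text
clock: 21.75
position: [0.4483, 0.0831, 0.0686]
ee_rot: [0.0, -0.009, 1.0, 0.001]
contact_force: [0.4, 6.9, 5.2]
width: 0.0213
gripper_force: 26.3
```

Request:
send_rows(
  steps=[-1,0,-0.25,0,-1.43,-1,0,0,0,0],
)

```text
clock: 21.95
position: [0.4484, 0.0803, 0.0686]
ee_rot: [0.0, -0.021, 1.0, 0.001]
contact_force: [0.5, 7.2, 5.2]
width: 0.0213
gripper_force: 26.3
```

Request:
send_rows(
  steps=[-1,0,-0.25,0,-1.43,-1,0,0,0,0],
)

```text
clock: 22.15
position: [0.4485, 0.0774, 0.0686]
ee_rot: [0.0, -0.034, 0.999, 0.0]
contact_force: [0.7, 3.8, 5.3]
width: 0.0213
gripper_force: 26.3
```

Request:
send_rows(
  steps=[-1,0,-0.25,0,-1.43,-1,0,0,0,0],
)

```text
clock: 22.35
position: [0.4487, 0.0749, 0.0686]
ee_rot: [0.0, -0.047, 0.999, 0.0]
contact_force: [0.8, 4.9, 5.2]
width: 0.021
gripper_force: 26.3
```

The third click came at about 76 mm. I'll move another 6 mm into mid-gap and settle.

Request:
send_rows(
  steps=[-1,0,-0.25,0,-1.43,-1,0,0,0,0,-1,0,-0.25,0,-1.43,-1,0,0,0,0,-1,0,-0.1,0,-0.5,-1,0,0,0,0,-1,0,0,0,0,-1,0,0,0,0,-1,0,0,0,0],
)

```text
clock: 23.25
position: [0.4492, 0.0696, 0.0686]
ee_rot: [0.0, -0.075, 0.997, 0.001]
contact_force: [0.9, 6.3, 5.4]
width: 0.021
gripper_force: 26.3
```

```bash
python3 - <<'E'
from h import *
go(.45,.07,.068,0)
im=cam('top');c=im['color'];h=cv2.cvtColor(c,cv2.COLOR_RGB2HSV)
C=np.array([.548,.084]);p=get_state()['position'][:2]-C
print('lever angle world',np.arctan2(p[1],p[0])%(2*np.pi),'radius',np.hypot(*p),'advance',np.arctan2(p[1],p[0])%(2*np.pi)-2.428)
u,v=proj(im,[[.5097,-.0523,.032]])[0];g=cv2.medianBlur(cv2.cvtColor(c,cv2.COLOR_RGB2GRAY),3)
x0,y0=int(u)-22,int(v)-22
k=cv2.HoughCircles(cv2.resize(g[y0:y0+44,x0:x0+44],None,fx=6,fy=6,interpolation=2),cv2.HOUGH_GRADIENT,1,100,param1=60,param2=15,minRadius=40,maxRadius=70)
print(u,v,k)
if k is not None:
    a,b,r=k[0,0]/6;print('ring',onz(im,a+x0,b+y0,.032),r)
E
```

```text
tool cm [-0.08  0.03  0.06] turn deg -81.37 pos [0.4492 0.0696 0.0686] clock 23.25 F [0.9  6.31 5.36] w 0.021042728446244986
lever angle world 3.2859661047312416 radius 0.09977433876132748 advance 0.8579661047312417
336.25608235009344 183.81757310166924 None
```

```bash
python3 -c "
from rig import sign_off
print(sign_off())"
```

```text
the job is handed in; nothing more can be done
None
```

The job is handed in at 23 s of the allowed 72 s: the ring is seated over the pin (not re-measured after I moved to the lever), and the gripper holds the lever about mid-gap after three felt clicks. I viewed 12 pictures, two over your limit of 10.

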